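# Put four hand tools back into their pockets in the tool chest's foam

### The job

Put the four loose hand tools back into the foam in the top of the tool chest: the ratchet, the longer wrench, the shorter wrench and the screwdriver each go into the pocket that was cut for it. Each tool must lie flat on the floor of its own pocket, and all four must be left there, let go and at rest.

Things in the scene. Friction and masses are not known exactly. Their poses are not given: they have to be found in the camera images.
- ratchet: Loose steel ratchet handle, 215 mm, flat on a plywood board (top 33 mm above the bench) along its y axis. Origin: mid-length, at the underside. Round head (35 mm wide, 29 high) at y = -90 mm; black rubber grip (21 mm across, its top 20 mm up) from y = +8 to +107; steel shank between, 12 mm wide, 4 to 14 mm above the underside. 0.26 kg, balances at y = +4; hold it at y = +10 to +25.
- long_wrench: The longer of two loose steel combination wrenches: 187 mm, flat along its y axis, open end (+y) 41 mm and ring end (-y) 38 mm wide, 10 mm high. Origin: mid-length, at the underside. Shank 10 mm wide, 2 to 6 mm above the underside, from y = -55 to +57 mm. 0.12 kg, balances at the middle.
- short_wrench: The shorter loose combination wrench: 147 mm, flat along its y axis, open end (+y) 33 mm and ring end (-y) 30 mm wide, 10 mm high. Origin: mid-length, at the underside. Shank 8 mm wide, 2 to 6 mm above the underside, from y = -44 to +45 mm. 0.12 kg, balances at the middle.
- screwdriver: Loose screwdriver, 192 mm, lying along its y axis. Origin: mid-length, at the underside of the handle as it lies at the start. Amber handle 29 mm thick from y = -4 to +96 mm, steel blade 6 mm thick from there to y = -96. 0.09 kg, balances at y = +42; hold it by the handle, y = +25 to +45. It may roll a little.
- screwdriver_mid (a point): Point of the screwdriver on its centre line, at mid-length: 14.5 mm above the screwdriver's origin, same axes. Unlike the origin it stays put when the screwdriver rolls about its axis, so it is what counts for its place.
- chest: Fixed red tool chest, 390 x 257 x 141 mm. Origin: centre of its underside; +y: its drawer side. In its open top lie four fixed foam modules, each 80 mm wide (x), 245 long (y), side by side at 82 mm pitch, order varies. Pocket floors (blue) 125 mm, foam top (black) 139, rim 141 mm above the bench. A trough at floor level, y = -20 to +44, crosses all the foam: room for fingers to go down and open.
- pocket_ratchet (a point): Where the ratchet's origin belongs, with the same axes: point on the floor of the ratchet's pocket (49 mm wide end for the head at -y, 28 mm slot for the shank, 34 mm slot for the grip at +y; 229 mm over all; goes in one way round only). Pocket 14 mm deep. The finger trough lies at y = -22 to +42 mm of this frame.
- pocket_long_wrench (a point): Where the longer wrench's origin belongs, same axes (either way round is right): middle of the longer of the two pockets that have two wide ends, on its floor. 202 mm over all, ends 54 mm wide, waist 30 mm wide, 14 mm deep. The finger trough lies at y = -32 to +32 mm of this frame.
- pocket_short_wrench (a point): Where the shorter wrench's origin belongs, same axes (either way round is right): middle of the shorter of the two pockets that have two wide ends, on its floor. 164 mm over all, ends 45 mm wide, waist 28 mm wide, 14 mm deep. The finger trough lies at y = -32 to +32 mm of this frame.
- pocket_screwdriver (a point): Point on the floor of the screwdriver's pocket; screwdriver_mid belongs 14.5 mm above it, with the same y axis (24 mm wide slot for the blade at -y, 42 mm wide slot for the handle at +y; 208 mm over all; goes in one way round only). Pocket 14 mm deep. The finger trough lies at y = -7 to +57 mm of this frame.

How it is judged:
By the outcome, as a careful person would: the job done as asked, in the order asked, and still so for the second after the job is handed in, with the robot touching nothing.
It also fails if it takes over 128 s, if anything falls off the work surface, if the arm or the gripper's body presses on something with over 40 N, if the wrist force passes 120 N, or if a joint passes its speed limit or range.

### The arm

A 7-joint arm with a two-finger parallel gripper is mounted at the origin on a cart in front of the work surface, level with it; the furniture and walls round the work are solid. World frame = base frame: x ahead of the robot, y to its left, z up, the work surface at z = 0. Lengths are in m, angles in rad, forces in N, time in s.
With the tool pointing down it reaches from about 0.375 to 0.925 m from the base axis. Payload 3.1 kg.
Tool frame: the origin (TCP) lies at the very end of the fingers, on their centre line; the grasp point (between the pads) lies 19 mm behind it (r.pinch_z is the z of the grasp point in the tool frame, in m); z points along the fingers, y is the line along which they close (so a half turn about z gives the same grasp; the last joint's range is limited). The gripper opens to 85 mm and grips with 20 to 120 N. Pads are 22 mm wide; open, the fingers measure 114 mm over their backs; the gripper's body (76 mm by 85 mm) begins 54 mm behind the grasp point. The pads swing forward as they close: fully open they stand 13 mm farther back than shut.
Start: joints at [1.16, 0.383, 0.044, 1.598, -0.018, 1.161, -0.05], TCP at [0.2, -0.618, 0.231] pointing down, gripper open.
Joint ranges: [-2.61, 2.61], [-0.41, 2.15], [-1.48, 1.57], [0, 2.5], [-1.57, 4.71], [0.05, 1.97], [-2.85, 2.85]. Speed limits (rad/s): [2.79, 2.79, 3.14, 3.14, 3.14, 3.14, 3.14].

### API

Orientations are given as a 3x3 rotation matrix whose columns are the frame's x, y, z axes.
In Python, from rig import r gives the robot as it stands. The module is installed in compiled form; this text tells all that it offers.
- The arm moves only by the shell command python3 -m inch 'ROWS' [OPENING] [FORCE]. ROWS is a JSON list of rows, 1 to 5 of them, each an object with the fields x, y, z (the shift in parts of the range, where 1.0 means 60 cm), ax, ay, az (a rotation vector in normalised numbers (1 is pi rad)); a field left out counts as zero; each row is the pose to reach, as a shift and turn from the pose commanded when the command began, along the tool's axes at that moment; what a row does not reach only later rows make up. A row lasts 1/12 s, in which the tool goes at most 0.0417 m and 0.125 rad, less where a joint would pass 70% of its speed; a pose out of reach is approached as far as the arm can. OPENING is the finger opening in m, set as the command begins (- or left out keeps the last). The fingers move at their own pace and stop on an object; FORCE is the grip in N (left out, the last holds). Time passes only in rows, so rows that do not move let the fingers close. It prints the time, the measured TCP pose, the force, the opening and the grip force at its end. No shift or turn number may pass 1 either way. Input that does not fit is refused with a message, and nothing moves.
- r.sense(): the state, without advancing time (a new reading comes with each control period).
- r.get_image(name): name is "scene" or "top" or "wrist"; returns a dict with "pixels" (384x512x3 uint8, red, green, blue), "mtx" (3x3 intrinsics, pixels), "distortion" ([k1, k2, p1, p2, k3] as OpenCV has them; the pictures are not rectified), "eye" and "rotation" of the camera in the world. Camera axes: x right, y down, z forward; pixel columns grow to the right and rows downward; lengths in m; the calibration is good to about 2 mm. A picture is of the moment at which its call begins. There is no depth.
- r.close_job(): hands the job in; it is judged then, once.
Trained networks look in a picture, given as the dict that the camera call returned (one of the last four; its "shot" number tells which), for a name from the list of things; names that differ only in an ending like _2 or _b are one class to them, and where a whole thing is asked for, a point or a joint stands for the part that bears it (a point fixed in the world has none). Each returns a list of dicts, best first, with "conf" (0 to 1); they miss things now and then, are a little off and sometimes report something else, mostly with a low value. They report only what shows in the picture. A call takes as long as a camera call.
- r.look_for(picture, name): "point" ([x, y, z] in m, in world coordinates, good to about 4 mm: the middle of the surface that is visible of it).
- r.pinpoint(picture, name): "point" ([x, y, z] in m, in world coordinates, good to about 4 mm: a listed point, or the origin of a listed thing).
The state is a dict: "t": time; "q": joint angles; "joint_vel": joint speeds; "tau": joint torques, N m; "position": TCP position; "tool_rot": TCP orientation; "ft_force": force on the tool from outside, world axes, zero at the start; "wrist_torque": the same for the moment, N m; "opening": finger opening in m; "grip_force": force on a finger pad.
Only numpy, scipy, OpenCV 4.12 (cv2) and the standard library are available. Lean on these libraries where they do the work, as an engineer would, in place of code of your own. Each camera call takes 0.05 s, during which the arm holds its last target. There are 200 camera calls.

## Working session

There is one attempt and no reset: what is moved stays moved. The work goes in short steps, Python scripts to look and compute and a shell command to move; the robot and the scene stay as the last step left them, time stands still between calls to the robot, and variables do not carry over. Pictures are saved under pics/ and viewed, at most 14 in all, crops included, and the job is handed in when it is done.

```bash
mkdir -p pics; ls; cat > h.py <<'E'
from rig import r
import numpy as np, cv2
def ray(im,px):
    u=cv2.undistortPoints(np.array([[px]],float),np.array(im["mtx"]),np.array(im["distortion"]))[0,0]
    d=np.array(im["rotation"])@np.array([u[0],u[1],1.]); return np.array(im["eye"]),d/np.linalg.norm(d)
def atz(im,px,z):
    e,d=ray(im,px); return e+d*(z-e[2])/d[2]
def tri(a,pa,b,pb):
    e1,d1=ray(a,pa);e2,d2=ray(b,pb)
    s=np.linalg.lstsq(np.c_[d1,-d2],e2-e1,rcond=None)[0]
    p,q=e1+s[0]*d1,e2+s[1]*d2; return (p+q)/2,np.linalg.norm(p-q)
def proj(im,P):
    R=np.array(im["rotation"]);t=-R.T@np.array(im["eye"])
    return cv2.projectPoints(np.array(P,float).reshape(-1,1,3),cv2.Rodrigues(R.T)[0],t,np.array(im["mtx"]),np.array(im["distortion"]))[0][:,0]
def save(im,n,crop=None,k=1):
    p=im["pixels"][:,:,::-1]
    if crop: x0,y0,x1,y1=crop;p=p[y0:y1,x0:x1]
    cv2.imwrite("pics/"+n,cv2.resize(p,None,fx=k,fy=k,interpolation=cv2.INTER_CUBIC))
E
python3 - <<'E'
from h import *
np.set_printoptions(precision=4,suppress=True)
ims={n:r.get_image(n) for n in("scene","top","wrist")}
import pickle; pickle.dump(ims,open("ims0.pkl","wb"))
for n,im in ims.items():
    save(im,n+"0.png",k=1.5); print(n,np.array(im["eye"]),np.array(im["rotation"])[:,2])
    if n=="wrist": continue
    for t in "ratchet long_wrench short_wrench screwdriver screwdriver_mid chest pocket_ratchet pocket_long_wrench pocket_short_wrench pocket_screwdriver".split():
        print(t,[(np.round(d["point"],3),round(d["conf"],2)) for d in r.pinpoint(im,t)[:2]],[np.round(d["point"],3) for d in r.look_for(im,t)[:1]])
s=r.sense();print(s["t"],s["position"],s["tool_rot"],s["ft_force"],s["opening"],r.pinch_z)
E
```

```text
pics
scene [0.0577 0.2916 0.7904] [ 0.5415 -0.3725 -0.7537]
ratchet [(array([0.566, 0.218, 0.032]), 0.88)] [array([0.564, 0.226, 0.049])]
long_wrench [(array([0.646, 0.202, 0.033]), 0.84)] [array([0.647, 0.223, 0.042])]
short_wrench [(array([0.416, 0.203, 0.037]), 0.93)] [array([0.416, 0.212, 0.041])]
screwdriver [(array([0.5  , 0.206, 0.035]), 0.83)] [array([0.499, 0.246, 0.058])]
screwdriver_mid [(array([0.5  , 0.207, 0.044]), 0.79)] [array([0.495, 0.247, 0.054])]
chest [(array([0.497, 0.208, 0.047]), 0.67)] [array([ 0.359, -0.052,  0.114])]
pocket_ratchet [(array([ 0.484, -0.041,  0.12 ]), 0.98)] []
pocket_long_wrench [(array([ 0.47 , -0.12 ,  0.122]), 0.78)] [array([ 0.477, -0.124,  0.126])]
pocket_short_wrench [(array([ 0.462, -0.288,  0.123]), 0.87)] [array([ 0.469, -0.291,  0.137])]
pocket_screwdriver [(array([ 0.486, -0.209,  0.127]), 0.71)] [array([ 0.469, -0.206,  0.144])]
top [ 0.4701 -0.0559  1.2558] [ 0.0609  0.0179 -0.998 ]
ratchet [(array([0.565, 0.219, 0.035]), 0.77), (array([ 0.464, -0.123,  0.126]), 0.46)] [array([0.565, 0.223, 0.053])]
long_wrench [(array([0.644, 0
[... 365 characters left out ...]
, 0.246, 0.06 ])]
chest [] [array([ 0.461, -0.136,  0.145])]
pocket_ratchet [(array([ 0.483, -0.042,  0.124]), 0.72), (array([0.495, 0.21 , 0.047]), 0.63)] [array([ 0.483, -0.044,  0.126])]
pocket_long_wrench [(array([ 0.463, -0.122,  0.129]), 0.85)] [array([ 0.472, -0.124,  0.124])]
pocket_short_wrench [(array([ 0.458, -0.284,  0.124]), 0.87)] [array([ 0.474, -0.288,  0.137])]
pocket_screwdriver [(array([ 0.484, -0.207,  0.125]), 0.57)] [array([ 0.477, -0.209,  0.143])]
wrist [ 0.2705 -0.5956  0.373 ] [-0.2727 -0.0849 -0.9583]
2.15 [ 0.2    -0.6184  0.2313] [[ 0.9515  0.3077  0.    ]
 [ 0.3077 -0.9515  0.0001]
 [ 0.     -0.0001 -1.    ]] [ 1.5043  0.595  -0.4588] 0.08545208901779384 -0.0187
```

View pictures.

View pics/top0.png

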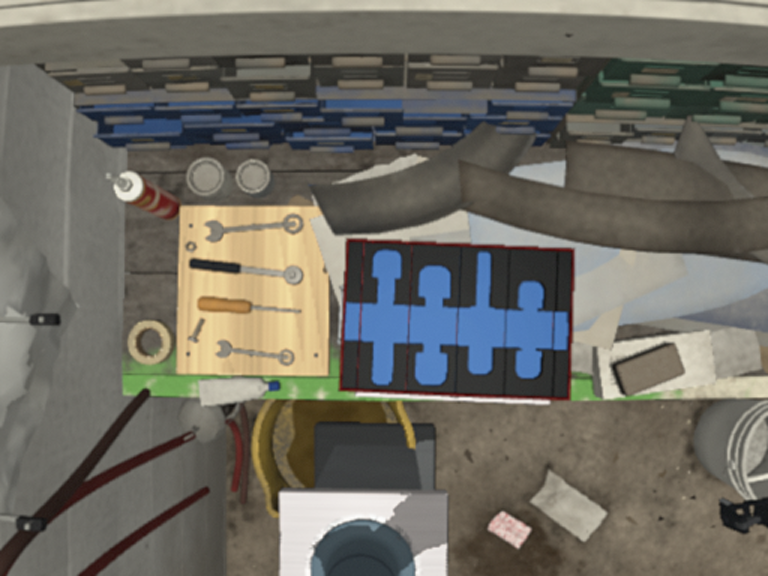

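View pics/scene0.png

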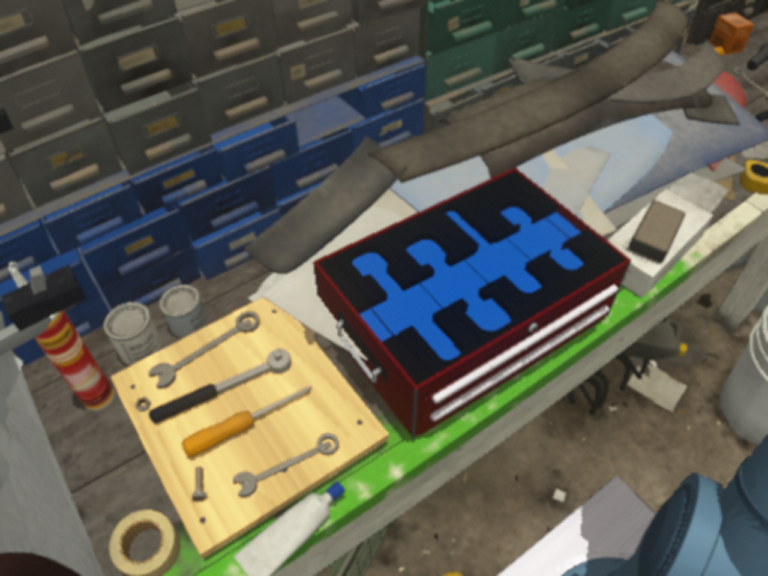

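Top view: board left with, from top to bottom (1.5x px), long wrench (253,227), ratchet (245,270), screwdriver (250,306), short wrench (256,352), handles/open ends to the left (+y); chest with pockets ratchet, long, screwdriver, short from left to right, heads at the far side (chest +y ≈ world −x). Scene view agrees.

```bash
python3 - <<'E'
from h import *
import pickle
np.set_printoptions(precision=4,suppress=True)
ims=pickle.load(open("ims0.pkl","rb"));T,S=ims["top"],ims["scene"]
k=1/1.5
pairs={"rimFL":((347,239),(316,264)),"rimFR":((573,250),(516,171)),"rimNL":((341,388),(415,388)),"rimNR":((570,398),(629,261)),
"long ring":((292,224),(248,322)),"ratch head":((292,275),(279,363)),"short ring":((287,356),(327,444)),"short open":((224,349),(243,484)),"long open":((212,231),(162,375)),"sd tip":((301,311),(309,389)),"sd end":((199,303),(187,449)),"ratch end":((190,265),(154,414))}
for n,(a,b) in pairs.items():
    p,e=tri(T,np.array(a)*k,S,np.array(b)*k);print(n,p,round(e,4))
# blue mask in top on z=.125..; fit
p=T["pixels"].astype(int);m=((p[:,:,2]>150)&(p[:,:,0]<110)&(p[:,:,1]<170)).astype(np.uint8)
m[:155]=0;m[265:]=0;m[:,:222]=0;m[:,385:]=0
ys,xs=np.nonzero(m)
e,_=ray(T,(0,0))
P=np.array([atz(T,(x,y),.128)[:2] for x,y in zip(xs,ys)])
best=None
# yaw: maximise sharpness of the projection on long axis
res=[]
for a in np.linspace(-.15,.15,121):
    u=P@np.array([np.cos(a),np.sin(a)]) ; v=P@np.array([-np.sin(a),np.cos(a)])
    res.append((np.sum(np.histogram(u,200)[0]**2.)/ (np.ptp(u))+0,a))
a=max(res)[1];print("yaw",a,np.degrees(a))
for a in [a]:
    c,s=np.cos(a),np.sin(a);u=P@[c,s];v=P@[-s,c]
    h,ed=np.histogram(v,np.arange(v.min(),v.max(),.0025))
    for q in np.arange(v.min(),v.max(),.004):
        w=u[(v>=q)&(v<q+.004)]; print("v %.3f u %.3f..%.3f"%(q+.002,w.min(),w.max()))
s=proj(T,[[.5,-.04,.125]]);print(s)
E
```

```text
rimFL [0.6108 0.0226 0.1345] 0.0023
rimFR [ 0.5933 -0.362   0.1349] 0.002
rimNL [0.3602 0.0324 0.1344] 0.0007
rimNR [ 0.343  -0.3545  0.1339] 0.0006
long ring [0.6513 0.1323 0.0368] 0.0017
ratch head [0.5564 0.1307 0.0373] 0.0021
short ring [0.4079 0.1406 0.0311] 0.0007
short open [0.4205 0.2596 0.0342] 0.004
long open [0.6387 0.283  0.0374] 0.0018
sd tip [0.4916 0.1156 0.0367] 0.0031
sd end [0.5036 0.3021 0.0453] 0.0027
ratch end [0.5733 0.3182 0.0536] 0.0025
yaw 0.0025000000000000022 0.14323944878270595
v -0.348 u 0.427..0.488
v -0.344 u 0.427..0.488
v -0.340 u 0.427..0.488
v -0.336 u 0.427..0.488
v -0.332 u 0.427..0.485
v -0.328 u 0.427..0.434
v -0.324 u 0.429..0.488
v -0.320 u 0.429..0.488
v -0.316 u 0.429..0.488
v -0.312 u 0.429..0.488
v -0.308 u 0.429..0.531
v -0.304 u 0.389..0.536
v -0.300 u 0.384..0.536
v -0.296 u 0.381..0.539
v -0.292 u 0.379..0.539
v -0.288 u 0.379..0.539
v -0.284 u 0.379..0.539
v -0.280 u 0.379..0.539
v -0.276 u 0.379..0.536
v -0.272 u 0.381..0.534
v -0.268 u 0.381..0.490
v -0.264 u 0.389..0.490
v -0.260 u 0.432..0.490
v -0.256 u 0.432..0.490
v -0.252 u 0.
[... 1021 characters left out ...]
-0.080 u 0.442..0.498
v -0.076 u 0.440..0.498
v -0.072 u 0.440..0.498
v -0.068 u 0.440..0.585
v -0.064 u 0.440..0.587
v -0.060 u 0.440..0.590
v -0.056 u 0.437..0.590
v -0.052 u 0.374..0.590
v -0.048 u 0.369..0.593
v -0.044 u 0.369..0.593
v -0.040 u 0.369..0.593
v -0.036 u 0.369..0.593
v -0.032 u 0.369..0.590
v -0.028 u 0.369..0.590
v -0.024 u 0.372..0.585
v -0.020 u 0.377..0.501
v -0.016 u 0.442..0.501
v -0.012 u 0.442..0.501
v -0.008 u 0.442..0.501
v -0.004 u 0.442..0.501Traceback (most recent call last):
  File "<stdin>", line 27, in <module>
    return umr_minimum(a, axis, None, out, keepdims, initial, where)
ValueError: zero-size array to reduction operation minimum which has no identity
```

The manual's scale: shifts go in shares of 60 cm and turns go in shares of pi rad. Converting my numbers, -0.17 m / 0.6 = -0.2833, -0.135 m / 0.6 = -0.225, -0.625 rad / 3.1416 = -0.1989.

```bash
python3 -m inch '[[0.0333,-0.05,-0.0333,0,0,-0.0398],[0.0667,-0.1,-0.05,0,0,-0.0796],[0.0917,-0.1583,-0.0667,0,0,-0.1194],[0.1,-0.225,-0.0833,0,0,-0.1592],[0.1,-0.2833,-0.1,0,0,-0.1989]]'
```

```text
refused: ROWS must be a list of objects with named fields. Nothing was moved.
```

The error is about the shape of the input: a list of objects with named fields. Fixing that and sending the same move.

```bash
python3 -m inch '[{"x": 0.0333,"y": -0.05,"z": -0.0333,"az": -0.0398},{"x": 0.0667,"y": -0.1,"z": -0.05,"az": -0.0796},{"x": 0.0917,"y": -0.1583,"z": -0.0667,"az": -0.1194},{"x": 0.1,"y": -0.225,"z": -0.0833,"az": -0.1592},{"x": 0.1,"y": -0.2833,"z": -0.1,"az": -0.1989}]'; python3 -c "
from rig import r;s=r.sense();print(s['q'])"
```

```text
t: 2.57
position: [0.2065, -0.4353, 0.2916]
tool_rot: [[0.583, 0.812, 0.0], [0.812, -0.583, 0.001], [0.001, -0.0, -1.0]]
ft_force: [0.3, -0.1, 0.3]
opening: 0.0859
grip_force: 0.0
[ 1.13017135e+00  1.48561775e-02 -8.82661952e-02  1.91217736e+00
  6.01283185e-04  1.21510281e+00  4.19177005e-01]
```

Converted, 0.19 m / 0.6 = 0.3167, 0.152 m / 0.6 = 0.2533, -0.533 rad / 3.1416 = -0.1697.

```bash
python3 -m inch '[{"x": 0.0633,"az": -0.0341},{"x": 0.1267,"az": -0.0681},{"x": 0.19,"az": -0.1019},{"x": 0.2533,"az": -0.1359},{"x": 0.3167,"az": -0.1697}]' 0.05 40 | head -3
python3 -m inch '[{"x": 0.06,"y": 0.0225},{"x": 0.12,"y": 0.045},{"x": 0.18,"y": 0.0667},{"x": 0.2383,"y": 0.09},{"x": 0.2983,"y": 0.1125}]' | head -3
python3 -m inch '[{"x": 0.06,"y": 0.0225},{"x": 0.12,"y": 0.045},{"x": 0.18,"y": 0.0667},{"x": 0.2383,"y": 0.09},{"x": 0.2983,"y": 0.1125}]' | head -3
python3 -m inch '[{"x": 0.06,"y": 0.0225,"z": 0.0333},{"x": 0.12,"y": 0.045,"z": 0.0667},{"x": 0.18,"y": 0.0667,"z": 0.1},{"x": 0.2383,"y": 0.09,"z": 0.125},{"x": 0.2983,"y": 0.1125,"z": 0.15}]'
python3 - <<'E'
from h import *
import time
im=r.get_image("wrist");save(im,"w1.png",k=1.5)
import pickle;pickle.dump(im,open("w1.pkl","wb"))
np.set_printoptions(precision=4,suppress=True)
for t in "ratchet long_wrench short_wrench screwdriver".split():
    print(t,[(np.round(d["point"],3),round(d["conf"],2)) for d in r.pinpoint(im,t)[:2]])
s=r.sense();print(s["position"],s["q"],im["eye"])
E
```

```text
t: 2.98
position: [0.3178, -0.2835, 0.2917]
tool_rot: [[0.095, 0.995, 0.001], [0.995, -0.095, -0.001], [-0.001, 0.001, -1.0]]
t: 3.4
position: [0.4027, -0.1121, 0.2917]
tool_rot: [[0.1, 0.995, 0.001], [0.995, -0.1, -0.001], [-0.001, 0.001, -1.0]]
t: 3.82
position: [0.4879, 0.0591, 0.2918]
tool_rot: [[0.101, 0.995, 0.001], [0.995, -0.101, -0.001], [-0.001, 0.002, -1.0]]
t: 4.23
position: [0.5717, 0.2269, 0.201]
tool_rot: [[0.101, 0.995, -0.001], [0.995, -0.101, -0.001], [-0.001, -0.001, -1.0]]
ft_force: [1.4, -0.7, 0.4]
opening: 0.0499
grip_force: 0.0
ratchet [(array([0.572, 0.218, 0.031]), 0.92)]
long_wrench [(array([0.647, 0.203, 0.027]), 0.89)]
short_wrench [(array([0.412, 0.197, 0.033]), 0.81)]
screwdriver [(array([0.499, 0.206, 0.031]), 0.89)]
[0.5708 0.226  0.2022] [ 0.1778  0.4614 -0.7938  1.6843  0.3557  1.1477 -0.8121] [0.5806 0.2994 0.3439]
```

View pics/w1.png

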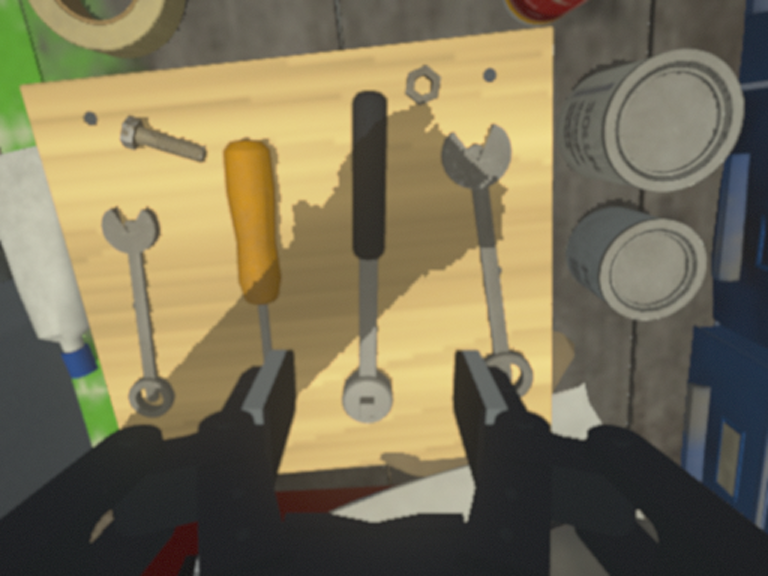

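The wrist view shows all four: grip end (370,93), grip/shank joint (369,258), ratchet head (367,395); long wrench ring (510,375) and open end (477,155); screwdriver handle end (247,141), front (262,302); short wrench ring (151,397), open end (130,230).

```bash
python3 - <<'E'
from h import *
import pickle
np.set_printoptions(precision=4,suppress=True)
T=pickle.load(open("ims0.pkl","rb"))["top"];W=pickle.load(open("w1.pkl","rb"));k=1/1.5
for n,a,b in [("rat end",(370,93),(190,265)),("rat head",(367,395),(292,275)),("rat joint",(369,258),(239,268.5)),("long ring",(510,373),(293,224)),("long open",(477,155),(214,231)),("short ring",(151,397),(287,356.5)),("short open",(130,230),(224,349)),("sd end",(247,141),(199,303)),("sd front",(262,302),(251,308))]:
    p,e=tri(W,np.array(a)*k,T,np.array(b)*k);print(n,p,round(e,4))
def ax(n,a,ya,za,b,yb,zb):
    A=atz(W,np.array(a)*k,za);B=atz(W,np.array(b)*k,zb);d=(B-A)[:2];L=np.hypot(*d);d/=L
    print(n,"len",L,yb-ya,"origin",A[:2]-d*ya,B[:2]-d*yb,"yaw+y dir",np.arctan2(d[1],d[0]))
ax("ratchet",(367,395),-.090,.062,(370,93),.107,.043)
ax("ratchet j",(367,395),-.090,.062,(369,258),.008,.052)
ax("long",(502,352),-.055,.039,(484,187),.057,.039)
ax("long ends",(510,373),-.0745,.043,(477,155),.073,.043)
ax("short",(148,378),-.044,.039,(136,251),.045,.039)
ax("short ends",(151,397),-.0585,.043,(130,230),.057,.043)
ax("sd",(262,302),-.004,.0475,(247,141),.096,.0475)
s=r.sense();print(s["position"],s["t"],s["tool_rot"][0])
E
```

```text
rat end [0.5782 0.3253 0.0316] 0.0053
rat head [0.5574 0.1303 0.0446] 0.0021
rat joint [0.569  0.2279 0.0492] 0.0023
long ring [0.6555 0.1319 0.0358] 0.007
long open [0.6413 0.2817 0.0325] 0.0031
short ring [0.4067 0.1397 0.0373] 0.0012
short open [0.4194 0.2578 0.0349] 0.0005
sd end [0.5045 0.3047 0.0402] 0.0005
sd front [0.4967 0.205  0.0448] 0.0025
ratchet len 0.1848121526402316 0.197 origin [0.5699 0.2293] [0.5686 0.2172] yaw+y dir 1.4569222363645378
ratchet j len 0.08904450486611278 0.098 origin [0.5703 0.2293] [0.5693 0.2204] yaw+y dir 1.4526186878506784
long len 0.11275196441937549 0.112 origin [0.6492 0.2051] [0.6492 0.2059] yaw+y dir 1.6423940074376129
long ends len 0.1474221655933268 0.1475 origin [0.6489 0.2101] [0.6489 0.21  ] yaw+y dir 1.6824374592331979
short len 0.09024974882655884 0.089 origin [0.415  0.1991] [0.4152 0.2003] yaw+y dir 1.422023047674118
short ends len 0.11697982539723405 0.1155 origin [0.4164 0.201 ] [0.4166 0.2025] yaw+y dir 1.450402112379774
sd len 0.0994377525895091 0.1 origin [0.4989 0.2092] [0.4988 0.2087] yaw+y dir 1.490693012531022
[0.5708 0.226  0.2022] 4.4833 [ 0.0994  0.995  -0.0009]
```

Converted, 0.165 m / 0.6 = 0.275, 0.009 m / 0.6 = 0.015.

```bash
python3 -m inch '[{"x": 0.015,"y": -0.0042,"z": 0.0667},{"x": 0.015,"y": -0.0042,"z": 0.1333},{"x": 0.015,"y": -0.0042,"z": 0.2},{"x": 0.015,"y": -0.0042,"z": 0.25},{"x": 0.015,"y": -0.0042,"z": 0.275}]'
python3 -m inch '[{},{},{},{}]' 0 60
```

```text
t: 4.9
position: [0.5679, 0.2307, 0.0346]
tool_rot: [[0.103, 0.995, -0.004], [0.995, -0.103, -0.005], [-0.005, -0.003, -1.0]]
ft_force: [-0.6, -0.8, 0.2]
opening: 0.0499
grip_force: 0.0
t: 5.23
position: [0.5713, 0.2361, 0.0403]
tool_rot: [[0.101, 0.995, 0.005], [0.995, -0.101, 0.002], [0.002, 0.004, -1.0]]
ft_force: [0.0, -0.6, -2.3]
opening: 0.0189
grip_force: 58.6
```

Converted, -0.19 m / 0.6 = -0.3167, -0.03 m / 0.6 = -0.05, -0.36 rad / 3.1416 = -0.1146.

```bash
python3 -m inch '[{"z": -0.05},{"z": -0.1167},{"z": -0.1833,"az": -0.0382},{"z": -0.25,"az": -0.0764},{"z": -0.3167,"az": -0.1146}]'
python3 -m inch '[{"x": -0.04,"y": -0.03,"az": -0.0382},{"x": -0.08,"y": -0.06,"az": -0.0764},{"x": -0.12,"y": -0.0883,"az": -0.1146},{"x": -0.1617,"y": -0.1183,"az": -0.1528},{"x": -0.2017,"y": -0.1483,"az": -0.191}]'
python3 -m inch '[{"x": -0.0167,"y": -0.045,"az": -0.0382},{"x": -0.0333,"y": -0.0917,"az": -0.0764},{"x": -0.05,"y": -0.1367,"az": -0.1146},{"x": -0.0667,"y": -0.1833,"az": -0.1528},{"x": -0.0833,"y": -0.2283,"az": -0.191}]'
python3 -m inch '[{"az": -0.022},{"az": -0.022}]'
python3 - <<'E'
from h import *
import pickle
s=r.sense();print(s["position"],s["q"])
im=r.get_image("wrist");save(im,"w2.png",k=1.5);T=r.get_image("top");save(T,"t2.png",(200,120,400,280),3)
pickle.dump((im,T,s),open("w2.pkl","wb"))
np.set_printoptions(precision=4,suppress=True)
for n in("ratchet","pocket_ratchet","pocket_long_wrench"):
  for i in(im,T): print(n,[(np.round(d["point"],4),round(d["conf"],2)) for d in r.pinpoint(i,n)[:2]])
E
```

```text
t: 5.65
position: [0.5692, 0.2358, 0.231]
tool_rot: [[-0.263, 0.965, 0.003], [0.965, 0.263, 0.0], [-0.001, 0.002, -1.0]]
ft_force: [0.9, 0.3, -2.6]
opening: 0.0183
grip_force: 59.2
t: 6.07
position: [0.514, 0.0946, 0.2287]
tool_rot: [[-0.762, 0.647, 0.002], [0.647, 0.762, -0.002], [-0.003, 0.0, -1.0]]
ft_force: [0.6, -1.3, -2.1]
opening: 0.0184
grip_force: 59.3
t: 6.48
position: [0.4643, -0.037, 0.2285]
tool_rot: [[-0.99, 0.138, 0.001], [0.138, 0.99, -0.003], [-0.002, -0.002, -1.0]]
ft_force: [1.0, -0.2, -2.5]
opening: 0.0186
grip_force: 59.3
t: 6.65
position: [0.4643, -0.0388, 0.2282]
tool_rot: [[-0.997, 0.08, 0.001], [0.08, 0.997, -0.003], [-0.001, -0.003, -1.0]]
ft_force: [0.9, 0.4, -1.7]
opening: 0.0184
grip_force: 59.3
[ 0.46425327 -0.03879801  0.22815969] [ 1.1472166   0.17715322 -1.22169276  1.9861795   0.19033091  1.10124436
  1.33412621]
ratchet [(array([ 0.4851, -0.0414,  0.2174]), 0.8)]
ratchet [(array([0.6453, 0.2042, 0.0335]), 0.52)]
pocket_ratchet []
pocket_ratchet []
pocket_long_wrench [(array([ 0.4693, -0.1184,  0.1281]), 0.64), (array([0.649 , 0.2046, 0.0307]), 0.24)]
pocket_long_wrench [(array([ 0.4644, -0.1237,  0.1307]), 0.58), (array([0.6451, 0.2015, 0.0339]), 0.24)]
```

View pics/w2.png

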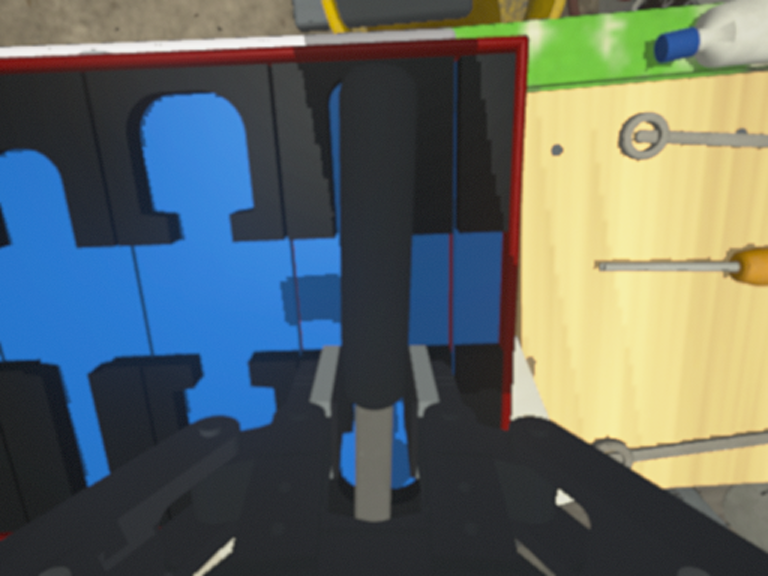

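The wrist view shows the ratchet held over its pocket: grip end (375,65), grip/shank joint (375,405), trough edge line (80,245)–(500,232), long-wrench pocket neck centred (206,240).

```bash
python3 - <<'E'
from h import *
import pickle
np.set_printoptions(precision=4,suppress=True)
W,T,s=pickle.load(open("w2.pkl","rb"));k=1/1.5
f=lambda p,z:atz(W,np.array(p)*k,z)[:2]
print("grip end",f((377,66),.231),"joint",f((375,405),.241), "shank",f((373,515),.235))
print("trough L,R z.139",f((85,245),.139),f((500,232),.139),"neck",f((180,241),.139),f((232,239),.139),"far edge neck",f((200,355),.139),f((252,353),.139))
print("long pocket near end top",f((193,93),.125),f((130,150),.139),f((250,150),.132))
print("slot left edge R pocket",f((331,110),.139),f((331,180),.139),"slot lower",f((335,235),.139))
print("rim corner",f((525,38),.141), "rim line",f((505,430),.141),f((100,60),.141))
P=np.array([.481,-.042]);
for z in(.139,.125):
  for y in (.122,.044-.002):
    for x in (-.017,.017):
      yv=np.array([-.999,.042]);xv=np.array([.042,.999]);q=P+y*yv+x*xv
      if y>.1:q=P+.1145*yv+x*xv
      print(z,y,x,proj(W,[[*q,z]])*1.5)
E
```

```text
grip end [ 0.3755 -0.0306] joint [ 0.4706 -0.0388] shank [ 0.5161 -0.0431]
trough L,R z.139 [ 0.4325 -0.1769] [0.4422 0.024 ] neck [ 0.4342 -0.1307] [ 0.4352 -0.1054] far edge neck [ 0.4948 -0.1321] [ 0.4958 -0.105 ]
long pocket near end top [ 0.367  -0.1166] [ 0.3904 -0.1452] [ 0.3947 -0.0921]
slot left edge R pocket [ 0.3804 -0.0513] [ 0.4111 -0.0546] slot lower [ 0.4373 -0.0555]
rim corner [0.3585 0.0346] rim line [0.5509 0.0255] [ 0.3524 -0.1486]
0.139 0.122 -0.017 [[321.0867  75.7122]]
0.139 0.122 0.017 [[398.148   72.4605]]
0.139 0.041999999999999996 -0.017 [[331.625  237.4138]]
0.139 0.041999999999999996 0.017 [[401.7751 234.7593]]
0.125 0.122 -0.017 [[324.2476  79.2567]]
0.125 0.122 0.017 [[396.7782  76.2023]]
0.125 0.041999999999999996 -0.017 [[333.9513 231.9633]]
0.125 0.041999999999999996 0.017 [[400.3261 229.4418]]
```

View pics/t2.png

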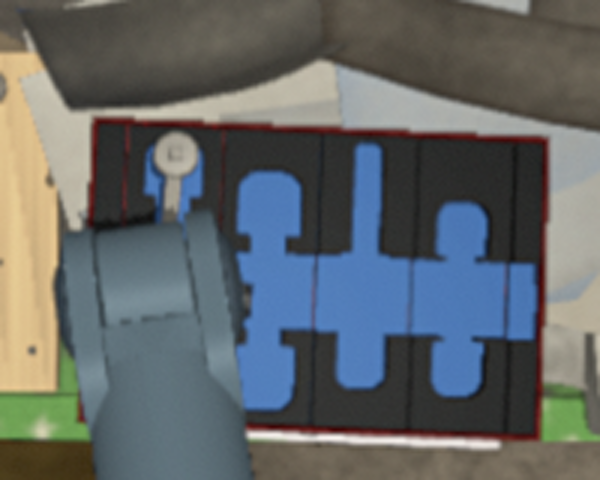

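Converted, 0.094 m / 0.6 = 0.1567, 0.088 m / 0.6 = 0.1467, -0.04 rad / 3.1416 = -0.0127.

```bash
python3 -m inch '[{"z": 0.05,"az": -0.0127},{"z": 0.1,"az": -0.0127},{"z": 0.1333,"az": -0.0127},{"z": 0.1467,"az": -0.0127},{"z": 0.1567,"az": -0.0127}]'
python3 -m inch '[{},{}]'
```

```text
t: 7.47
position: [0.4641, -0.0355, 0.1324]
tool_rot: [[-0.999, 0.035, -0.002], [0.035, 0.999, 0.001], [0.002, 0.001, -1.0]]
ft_force: [-0.4, 0.7, -1.9]
opening: 0.0183
grip_force: 59.2
t: 7.63
position: [0.466, -0.0359, 0.1346]
tool_rot: [[-0.999, 0.036, 0.002], [0.036, 0.999, 0.0], [-0.002, 0.0, -1.0]]
ft_force: [0.6, 0.9, -2.4]
opening: 0.0184
grip_force: 59.5
```

Converted, -0.0035 m / 0.6 = -0.0058, 0.002 m / 0.6 = 0.0033.

```bash
python3 -m inch '[{"y": -0.0058},{"y": -0.0058,"z": 0.0017},{"y": -0.0058,"z": 0.0033}]'
python3 -c "
from h import *
W=r.get_image('wrist');save(W,'w3.png',k=1.5);s=r.sense();print(s['position'],s['ft_force'])"
```

```text
t: 7.88
position: [0.4655, -0.0404, 0.1325]
tool_rot: [[-0.999, 0.038, 0.002], [0.038, 0.999, -0.001], [-0.002, -0.001, -1.0]]
ft_force: [-0.9, -1.1, -2.0]
opening: 0.0182
grip_force: 59.4
[ 0.46511658 -0.04023332  0.13204777] [ 0.70257471 -0.31628841 -2.9914711 ]
```

View pics/w3.png

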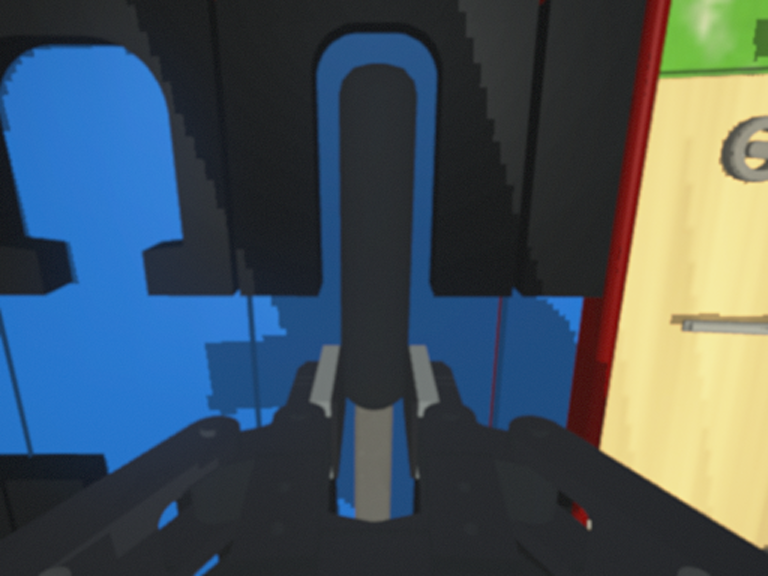

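The grip lies centred in its slot (slot edges 318–438, grip 340–415; end gap rows 35–65), well placed. Release and go to the long wrench.

Converted, 0.0015 m / 0.6 = 0.0025.

```bash
python3 -m inch '[{"z": 0.0025},{"z": 0.0025}]' | sed -n '2p;4p'
python3 -m inch '[{},{},{}]' 0.05
python3 -m inch '[{"z": -0.025},{"z": -0.0833},{"z": -0.15},{"z": -0.1667}]' | sed -n 2p
python3 -c "
from h import *
T=r.get_image('wrist');save(T,'w4.png',k=1)"
python3 -m inch '[{"x": -0.0283,"y": 0.0417,"az": 0.0382},{"x": -0.0567,"y": 0.0833,"az": 0.0764},{"x": -0.085,"y": 0.125,"az": 0.1146},{"x": -0.1133,"y": 0.1667,"az": 0.1528},{"x": -0.1417,"y": 0.21,"az": 0.191}]' |sed -n '2,3p'
python3 -m inch '[{"y": 0.05,"az": 0.0382},{"y": 0.1,"z": 0.0167,"az": 0.0764},{"y": 0.15,"z": 0.025,"az": 0.1146},{"y": 0.2,"z": 0.0333,"az": 0.1528},{"y": 0.2567,"z": 0.05,"az": 0.191}]' |sed -n '2,3p'
python3 -m inch '[{"az": 0.0388},{"az": 0.078},{"az": 0.078},{"az": 0.078}]'
python3 - <<'E'
from h import *
import pickle
W=r.get_image("wrist");save(W,"w5.png",k=1.5);s=r.sense();pickle.dump((W,s),open("w5.pkl","wb"))
print(s["position"],s["q"],[(np.round(d["point"],4),d["conf"]) for d in r.pinpoint(W,"long_wrench")])
E
```

```text
position: [0.4651, -0.0402, 0.1319]
ft_force: [-4.2, -0.4, 10.7]
t: 8.35
position: [0.4652, -0.0397, 0.1304]
tool_rot: [[-0.999, 0.037, 0.001], [0.037, 0.999, 0.0], [-0.001, 0.0, -1.0]]
ft_force: [-0.4, -0.9, -0.6]
opening: 0.0498
grip_force: 0.0
position: [0.4685, -0.0389, 0.2351]
position: [0.5546, 0.0833, 0.2285]
tool_rot: [[-0.823, 0.567, -0.002], [0.567, 0.823, -0.001], [0.001, -0.001, -1.0]]
position: [0.6415, 0.2111, 0.1989]
tool_rot: [[-0.36, 0.933, 0.0], [0.933, 0.36, -0.001], [-0.001, -0.0, -1.0]]
t: 9.9
position: [0.6403, 0.2105, 0.1989]
tool_rot: [[-0.133, 0.991, -0.001], [0.991, 0.133, -0.001], [-0.001, -0.001, -1.0]]
ft_force: [0.1, -0.8, 0.2]
opening: 0.0498
grip_force: 0.0
[0.6403984  0.2100534  0.19923596] [ 0.17341869  0.57824217 -0.77236207  1.53184118  0.42105311  1.20512909
 -0.53761457] [(array([0.6455, 0.2062, 0.0317]), 0.7), (array([0.4951, 0.208 , 0.0315]), 0.2)]
```

View pics/w5.png

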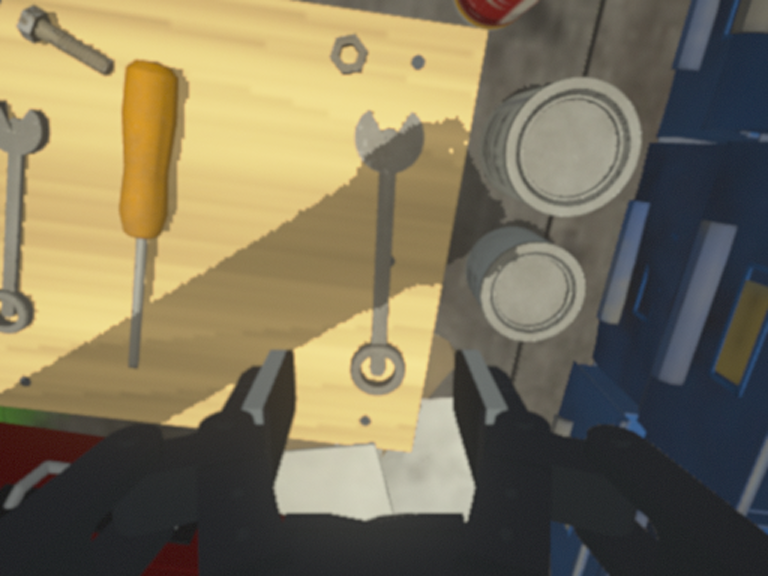

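View pics/w4.png

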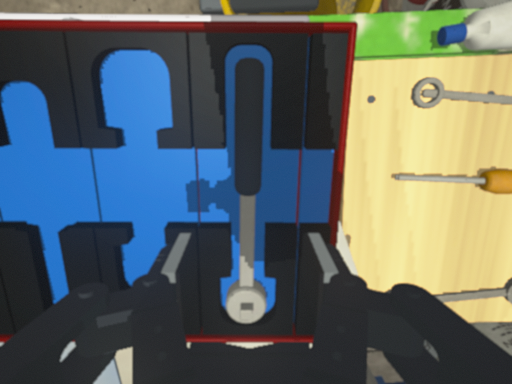

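Ratchet lies in its pocket (head (246,303), grip centred at (248,120)). Long wrench: shank from (387,172) to (379,342), ring (377,369). Same grasp computation, and pocket geometry.

```bash
cat >> h.py <<'E'
def axis(W,a,ya,za,b,yb,zb,k=1/1.5):
    A=atz(W,np.array(a)*k,za);B=atz(W,np.array(b)*k,zb);d=(B-A)[:2];L=np.hypot(*d);d=d/L
    o=(A[:2]-d*ya+B[:2]-d*yb)/2
    print("len %.4f (%.4f) origin %s dir %.3f"%(L,yb-ya,np.round(o,4),np.arctan2(d[1],d[0])));return o,d
def delta(s,xy):
    R=np.array(s["tool_rot"]);d=R.T@(np.r_[xy,s["position"][2]]-s["position"]);print("tool dx dy",np.round(d[:2],4),"yaw %.3f"%np.arctan2(R[1,0],R[0,0]))
E
python3 - <<'E'
from h import *
import pickle
W,s=pickle.load(open("w5.pkl","rb"));w1=pickle.load(open("w1.pkl","rb"))
o,d=axis(W,(379,342),-.055,.039,(387,172),.057,.039)
axis(W,(377,368),-.0745,.043,(390,140),.073,.043)
for a,b in(((379,342),(502,352)),((387,172),(484,187)),((377,368),(510,373))):print(tri(W,np.array(a)/1.5,w1,np.array(b)/1.5))
delta(s,o)
E
```

```text
len 0.1121 (0.1120) origin [0.6479 0.2064] dir 1.663
len 0.1482 (0.1475) origin [0.6477 0.2088] dir 1.654
(array([0.65266003, 0.15210267, 0.04153608]), np.float64(0.001090251538061282))
(array([0.64220654, 0.26420371, 0.05238818]), np.float64(0.00031985392269537154))
(array([0.65301143, 0.14338946, 0.05887961]), np.float64(0.002288404535692676))
tool dx dy [-0.0046  0.0069] yaw 1.703
```

Converted, 0.157 m / 0.6 = 0.2617, 0.007 m / 0.6 = 0.0117, 0.043 rad / 3.1416 = 0.0137.

```bash
python3 -m inch '[{"x": -0.0075,"y": 0.0117,"z": 0.0667,"az": 0.0137},{"x": -0.0075,"y": 0.0117,"z": 0.1333,"az": 0.0137},{"x": -0.0075,"y": 0.0117,"z": 0.2,"az": 0.0137},{"x": -0.0075,"y": 0.0117,"z": 0.2417,"az": 0.0137},{"x": -0.0075,"y": 0.0117,"z": 0.2617,"az": 0.0137}]' 0.04 | sed -n 2p
python3 -m inch '[{},{},{}]' | sed -n '2,4p'
```

```text
position: [0.645, 0.2041, 0.038]
position: [0.6502, 0.208, 0.0459]
tool_rot: [[-0.087, 0.996, 0.004], [0.996, 0.087, 0.002], [0.002, 0.005, -1.0]]
ft_force: [-0.4, -0.2, 0.1]
```

Converted, 0.009 m / 0.6 = 0.015, 0.005 m / 0.6 = 0.0083.

```bash
python3 -m inch '[{"z": 0.0083},{"z": 0.015},{"z": 0.015},{"z": 0.015}]' | sed -n '2,4p'
python3 -m inch '[{},{}]' | sed -n '2,4p'
```

```text
position: [0.6483, 0.2069, 0.0345]
tool_rot: [[-0.087, 0.996, 0.001], [0.996, 0.087, -0.0], [-0.0, 0.001, -1.0]]
ft_force: [-0.2, -0.3, 0.1]
position: [0.6483, 0.2071, 0.0344]
tool_rot: [[-0.087, 0.996, 0.001], [0.996, 0.087, 0.0], [0.0, 0.001, -1.0]]
ft_force: [-0.4, 0.4, 0.3]
```

Converted, -0.05 m / 0.6 = -0.0833, -0.03 m / 0.6 = -0.05.

```bash
python3 -m inch '[{},{},{},{}]' 0 70 | sed -n '2,6p'
python3 -m inch '[{"z": -0.0167},{"z": -0.05},{"z": -0.0833}]' | sed -n '2,6p'
```

```text
position: [0.6483, 0.2071, 0.0344]
tool_rot: [[-0.087, 0.996, 0.0], [0.996, 0.087, 0.0], [0.0, 0.0, -1.0]]
ft_force: [0.6, -0.3, 1.2]
opening: 0.007
grip_force: 68.5
position: [0.6469, 0.2064, 0.0835]
tool_rot: [[-0.087, 0.996, -0.003], [0.996, 0.087, -0.001], [-0.001, -0.003, -1.0]]
ft_force: [-0.3, 0.3, -1.1]
opening: 0.0072
grip_force: 68.6
```

The manual's scale: shifts go in shares of 60 cm and turns go in shares of pi rad. Converting my numbers, -0.147 m / 0.6 = -0.245, -0.13 m / 0.6 = -0.2167, -0.48 rad / 3.1416 = -0.1528.

```bash
python3 -m inch '[{"z": -0.0667},{"z": -0.1333,"az": -0.0382},{"z": -0.1917,"az": -0.0764},{"y": -0.05,"z": -0.2167,"az": -0.1146},{"y": -0.1,"z": -0.245,"az": -0.1528}]' | sed -n 2,3p
python3 -m inch '[{"x": -0.0333,"y": -0.045,"az": -0.0306},{"x": -0.0683,"y": -0.0917,"az": -0.0605},{"x": -0.1033,"y": -0.1367,"az": -0.0917},{"x": -0.1367,"y": -0.1817,"az": -0.1222},{"x": -0.1717,"y": -0.2275,"az": -0.1528}]'| sed -n 2,3p
python3 -m inch '[{"x": -0.01,"y": -0.0567,"az": -0.0306},{"x": -0.02,"y": -0.1133,"az": -0.0605},{"x": -0.03,"y": -0.1717,"az": -0.0917},{"x": -0.04,"y": -0.2283,"az": -0.1222},{"x": -0.05,"y": -0.285,"az": -0.1534}]'| sed -n 2,3p
python3 -m inch '[{},{},{}]'
python3 - <<'E'
from h import *
import pickle
W=r.get_image("wrist");save(W,"w6.png",k=1.5);s=r.sense();pickle.dump((W,s),open("w6.pkl","wb"))
print(s["position"],[[(np.round(d["point"],4),d["conf"]) for d in r.pinpoint(W,n)[:1]] for n in ("long_wrench","pocket_long_wrench","pocket_screwdriver","pocket_short_wrench")])
E
```

```text
position: [0.5897, 0.202, 0.2339]
tool_rot: [[-0.54, 0.842, 0.004], [0.842, 0.54, 0.002], [-0.0, 0.004, -1.0]]
position: [0.5274, 0.0404, 0.2312]
tool_rot: [[-0.869, 0.495, -0.0], [0.495, 0.869, -0.001], [-0.0, -0.001, -1.0]]
position: [0.4678, -0.1228, 0.2312]
tool_rot: [[-0.999, 0.037, -0.0], [0.037, 0.999, -0.001], [0.0, -0.001, -1.0]]
t: 13.25
position: [0.4689, -0.1211, 0.2313]
tool_rot: [[-0.999, 0.043, 0.0], [0.043, 0.999, 0.0], [-0.0, 0.0, -1.0]]
ft_force: [0.1, 0.0, -1.0]
opening: 0.0072
grip_force: 68.8
[ 0.46926559 -0.12008938  0.23136907] [[(array([ 0.4773, -0.0423,  0.1267]), 0.67)], [(array([ 0.4677, -0.1203,  0.1289]), 0.97)], [(array([ 0.4872, -0.2069,  0.1239]), 0.71)], [(array([ 0.4609, -0.2891,  0.1231]), 0.84)]]
```

View pics/w6.png

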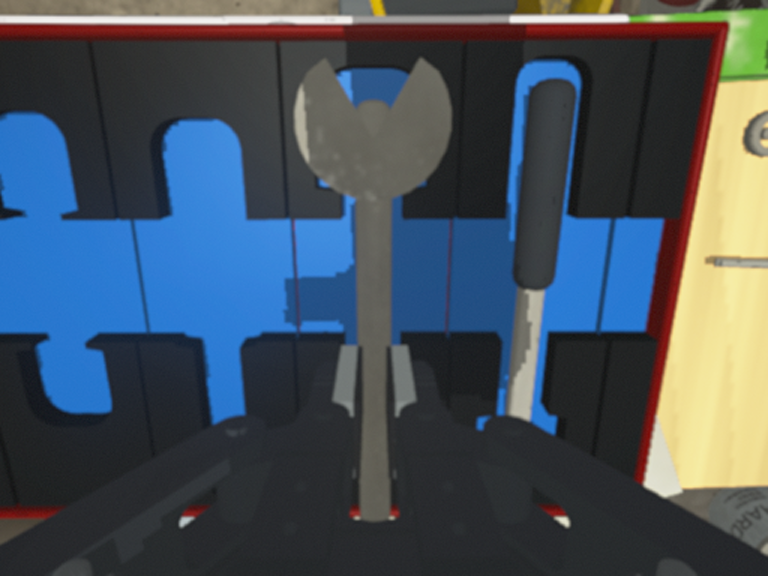

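The wrench's open end hangs over its pocket: shank shoulder (374,195), slot centred about (374,68); trough edge at row 218.

```bash
python3 - <<'E'
from h import *
import pickle
np.set_printoptions(precision=4,suppress=True)
W,s=pickle.load(open("w6.pkl","rb"));f=lambda p,z:atz(W,np.array(p)/1.5,z)[:2]
print("shoulder",f((374,195),.236),"jaw",f((325,58),.240),f((420,58),.240),"y57 expected at TCP+",np.array(s["position"][:2])+.057*np.array([-.999,.042]))
print("trough near edge",f((270,218),.139),f((430,218),.139),"far",f((270,335),.139),f((460,335),.139))
print("neck edges",f((344,218),.139),f((403,218),.139))
print("sd slot near",f((205,120),.139),f((165,160),.139),f((244,160),.139),"sd far slot top",f((204,338),.139),f((244,338),.139))
print("short near",f((38,210),.139),"short neck far",f((38,338),.139),f((90,338),.139))
E
```

```text
shoulder [ 0.4134 -0.1186] jaw [ 0.3782 -0.1294] [ 0.3792 -0.1055] y57 expected at TCP+ [ 0.4123 -0.1177]
trough near edge [ 0.4333 -0.1698] [ 0.4367 -0.0922] far [ 0.4943 -0.1762] [ 0.4987 -0.0773]
neck edges [ 0.4349 -0.1339] [ 0.4361 -0.1053]
sd slot near [ 0.3872 -0.1947] [ 0.4041 -0.2159] [ 0.4056 -0.1791] sd far slot top [ 0.4945 -0.2107] [ 0.4954 -0.1899]
short near [ 0.4248 -0.2805] short neck far [ 0.4906 -0.2964] [ 0.4918 -0.2697]
```

Converted, 0.1 m / 0.6 = 0.1667, 0.0035 m / 0.6 = 0.0058.

```bash
python3 -m inch '[{"x": 0.0058,"y": -0.0008,"z": 0.0583},{"x": 0.0058,"y": -0.0008,"z": 0.1083},{"x": 0.0058,"y": -0.0008,"z": 0.1417},{"x": 0.0058,"y": -0.0008,"z": 0.1583},{"x": 0.0058,"y": -0.0008,"z": 0.1667}]' | sed -n 2p
python3 -m inch '[{},{},{}]'
python3 -c "
from h import *
W=r.get_image('wrist');save(W,'w7.png',k=1)"
```

```text
position: [0.4646, -0.1206, 0.1295]
t: 14.17
position: [0.467, -0.1219, 0.1326]
tool_rot: [[-0.999, 0.042, 0.003], [0.042, 0.999, -0.001], [-0.003, -0.001, -1.0]]
ft_force: [0.6, 0.4, -1.7]
opening: 0.007
grip_force: 68.8
```

View pics/w7.png

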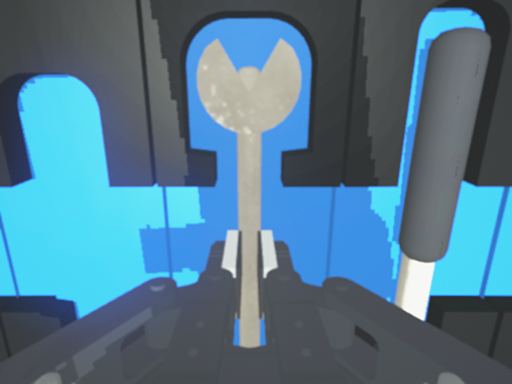

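The open end sits centred in its pocket outline; lower, release, go to the short wrench.

Converted, 0.006 m / 0.6 = 0.01, 0.003 m / 0.6 = 0.005.

```bash
python3 -m inch '[{"z": 0.005},{"z": 0.01},{"z": 0.01},{"z": 0.01}]' | sed -n '2p;4p'
python3 -m inch '[{},{},{}]' 0.045 | sed -n '2p;5p'
python3 -m inch '[{"z": -0.025},{"z": -0.0833},{"z": -0.15},{"z": -0.1667}]' | sed -n 2p
python3 -c "
from h import *
T=r.get_image('wrist');save(T,'w8.png',k=1)"
python3 -m inch '[{"x": 0.0067,"y": 0.0333,"az": 0.0382},{"x": 0.0133,"y": 0.0667,"az": 0.0764},{"x": 0.0217,"y": 0.1,"az": 0.1146},{"x": 0.0283,"y": 0.1333,"az": 0.1528},{"x": 0.0358,"y": 0.1767,"az": 0.191}]' |sed -n '2,3p'
python3 -m inch '[{"x": 0.025,"y": 0.025,"az": 0.0382},{"x": 0.05,"y": 0.05,"az": 0.0764},{"x": 0.075,"y": 0.075,"az": 0.1146},{"x": 0.1,"y": 0.1,"az": 0.1528},{"x": 0.1292,"y": 0.1258,"az": 0.191}]' |sed -n '2,3p'
python3 -m inch '[{"x": 0.045,"y": 0.0067,"z": 0.0167,"az": 0.0382},{"x": 0.09,"y": 0.015,"z": 0.0333,"az": 0.0764},{"x": 0.1333,"y": 0.0217,"z": 0.05,"az": 0.1146},{"x": 0.18,"y": 0.03,"z": 0.05,"az": 0.1448},{"x": 0.18,"y": 0.03,"z": 0.05,"az": 0.1448}]'|sed -n 2,3p
python3 -m inch '[{},{},{}]'
python3 - <<'E'
from h import *
import pickle
W=r.get_image("wrist");save(W,"w9.png",k=1.5);s=r.sense();pickle.dump((W,s),open("w9.pkl","wb"))
print(s["position"],s["q"],[(np.round(d["point"],4),d["conf"]) for d in r.pinpoint(W,"short_wrench")])
E
```

```text
position: [0.4665, -0.1223, 0.1263]
ft_force: [-1.3, -0.0, 5.4]
position: [0.4655, -0.1219, 0.125]
opening: 0.0432
position: [0.4692, -0.1216, 0.2301]
position: [0.4476, -0.0156, 0.2242]
tool_rot: [[-0.796, 0.606, -0.001], [0.606, 0.796, -0.001], [0.0, -0.001, -1.0]]
position: [0.4309, 0.0921, 0.2243]
tool_rot: [[-0.317, 0.949, -0.001], [0.949, 0.317, -0.001], [-0.0, -0.001, -1.0]]
position: [0.4112, 0.2041, 0.1938]
tool_rot: [[0.124, 0.992, -0.002], [0.992, -0.124, 0.003], [0.003, -0.003, -1.0]]
t: 16.68
position: [0.4138, 0.1985, 0.1946]
tool_rot: [[0.126, 0.992, -0.001], [0.992, -0.126, -0.001], [-0.001, -0.0, -1.0]]
ft_force: [-0.3, -0.1, 0.5]
opening: 0.0449
grip_force: 0.0
[0.41408082 0.19817339 0.19472666] [ 0.55747465  0.20903817 -1.16817207  2.03592939  0.22477435  1.03470483
 -0.84636046] []
```

View pics/w9.png

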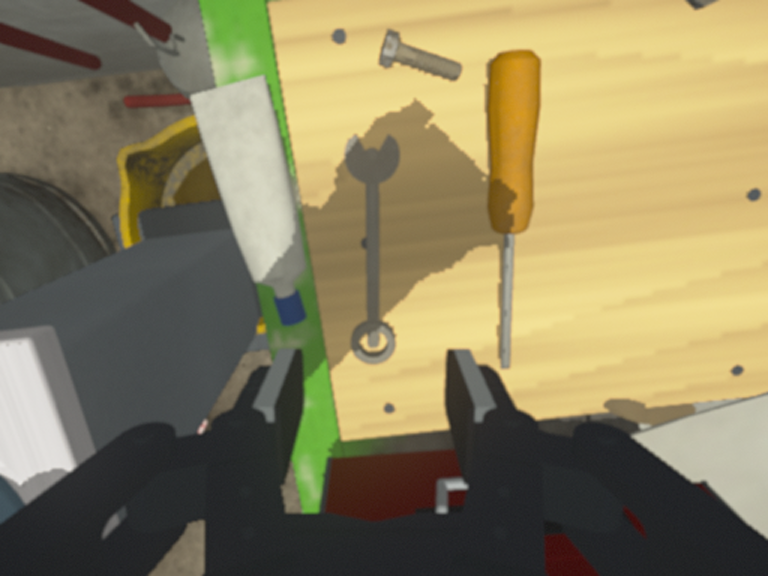

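Short wrench: shank (373,184)–(374,319), ring (373,341); screwdriver handle (517,52)–(509,232).

```bash
python3 - <<'E'
from h import *
import pickle
W,s=pickle.load(open("w9.pkl","rb"));w1=pickle.load(open("w1.pkl","rb"))
o,d=axis(W,(374,319),-.044,.039,(373,184),.045,.039)
axis(W,(373,341),-.0585,.043,(372,160),.057,.043)
for a,b in(((374,319),(148,378)),((373,184),(136,251)),((509,232),(262,302))):print(tri(W,np.array(a)/1.5,w1,np.array(b)/1.5))
delta(s,o)
axis(W,(509,232),-.004,.0475,(517,52),.096,.0475)
E
```

```text
len 0.0870 (0.0890) origin [0.4152 0.1998] dir 1.452
len 0.1151 (0.1155) origin [0.4148 0.2013] dir 1.449
(array([0.41033293, 0.15775344, 0.04229327]), np.float64(0.0011141554898793469))
(array([0.42031714, 0.24376694, 0.03595899]), np.float64(0.0010751575267735167))
(array([0.49842353, 0.20537119, 0.04717145]), np.float64(0.00044285466609529227))
tool dx dy [0.0018 0.0009] yaw 1.444
len 0.0991 (0.1000) origin [0.4986 0.2092] dir 1.482
```

Converted, 0.15 m / 0.6 = 0.25, 0.002 m / 0.6 = 0.0033.

```bash
python3 -m inch '[{"x": 0.0033,"y": 0.0017,"z": 0.0667},{"x": 0.0033,"y": 0.0017,"z": 0.1333},{"x": 0.0033,"y": 0.0017,"z": 0.2},{"x": 0.0033,"y": 0.0017,"z": 0.2333},{"x": 0.0033,"y": 0.0017,"z": 0.25}]' 0.04 | sed -n 2p
python3 -m inch '[{},{},{},{},{}]' | sed -n '2,4p'
```

```text
position: [0.4129, 0.1989, 0.0418]
position: [0.4165, 0.2022, 0.0467]
tool_rot: [[0.126, 0.992, 0.004], [0.992, -0.126, 0.001], [0.001, 0.003, -1.0]]
ft_force: [0.4, -0.1, 0.3]
```

Converted, 0.01 m / 0.6 = 0.0167, 0.004 m / 0.6 = 0.0067.

```bash
python3 -m inch '[{"z": 0.0067},{"z": 0.0133},{"z": 0.0167},{"z": 0.0167},{"z": 0.0167}]' | sed -n '2p;4p'
python3 -m inch '[{},{}]' | sed -n '2,4p'
```

```text
position: [0.4146, 0.2017, 0.0348]
ft_force: [-0.1, 0.0, -0.3]
position: [0.415, 0.2019, 0.0351]
tool_rot: [[0.126, 0.992, 0.0], [0.992, -0.126, 0.0], [0.0, 0.0, -1.0]]
ft_force: [0.0, -0.7, 0.2]
```

Converted, -0.19 m / 0.6 = -0.3167, -0.15 m / 0.6 = -0.25, -0.48 rad / 3.1416 = -0.1528.

```bash
python3 -m inch '[{},{},{},{}]' 0 70 | sed -n '2p;5,6p'
python3 -m inch '[{"z": -0.05},{"z": -0.1167,"az": -0.0382},{"z": -0.1833,"az": -0.0764},{"z": -0.25,"az": -0.1146},{"z": -0.3167,"az": -0.1528}]' | sed -n '2,6p'
```

```text
position: [0.415, 0.2018, 0.0354]
opening: 0.005
grip_force: 68.7
position: [0.414, 0.2015, 0.226]
tool_rot: [[-0.353, 0.936, -0.002], [0.936, 0.353, -0.001], [-0.0, -0.002, -1.0]]
ft_force: [1.1, -0.6, -0.0]
opening: 0.0051
grip_force: 68.9
```

Converted, -0.158 m / 0.6 = -0.2633, -0.126 m / 0.6 = -0.21, -0.4 rad / 3.1416 = -0.1273.

```bash
python3 -m inch '[{"x": -0.0533,"y": -0.0133,"az": -0.0255},{"x": -0.105,"y": -0.0283,"az": -0.0509},{"x": -0.1583,"y": -0.0417,"az": -0.0764},{"x": -0.21,"y": -0.0567,"az": -0.1019},{"x": -0.2633,"y": -0.07,"az": -0.1273}]' | sed -n 2,3p
python3 -m inch '[{"x": -0.0433,"y": -0.0333,"az": -0.0255},{"x": -0.0867,"y": -0.0667,"az": -0.0509},{"x": -0.1283,"y": -0.1,"az": -0.0764},{"x": -0.1717,"y": -0.1333,"az": -0.1019},{"x": -0.215,"y": -0.1677,"az": -0.1273}]' | sed -n 2,3p
python3 -m inch '[{"x": -0.0267,"y": -0.0483,"az": -0.0239},{"x": -0.0533,"y": -0.095,"az": -0.0477},{"x": -0.08,"y": -0.1433,"az": -0.0716},{"x": -0.1067,"y": -0.19,"az": -0.0955},{"x": -0.1333,"y": -0.2383,"az": -0.1197}]' | sed -n 2,3p
python3 -m inch '[{},{},{},{}]'
python3 - <<'E'
from h import *
import pickle
W=r.get_image("wrist");save(W,"w10.png",k=1.5);s=r.sense();pickle.dump((W,s),open("w10.pkl","wb"))
print(s["position"],[[(np.round(d["point"],4),d["conf"]) for d in r.pinpoint(W,n)[:1]] for n in ("short_wrench","pocket_screwdriver","pocket_short_wrench")])
E
```

```text
position: [0.4295, 0.0386, 0.2247]
tool_rot: [[-0.688, 0.725, -0.0], [0.725, 0.688, -0.002], [-0.001, -0.001, -1.0]]
position: [0.4445, -0.1254, 0.2247]
tool_rot: [[-0.916, 0.402, -0.001], [0.402, 0.916, -0.001], [0.0, -0.001, -1.0]]
position: [0.4596, -0.2883, 0.2242]
tool_rot: [[-0.999, 0.038, -0.001], [0.038, 0.999, 0.001], [0.001, 0.001, -1.0]]
t: 20.53
position: [0.4602, -0.2849, 0.2248]
tool_rot: [[-0.999, 0.039, -0.0], [0.039, 0.999, 0.001], [0.0, 0.001, -1.0]]
ft_force: [0.4, 0.2, -1.1]
opening: 0.0046
grip_force: 68.9
[ 0.46030542 -0.28488882  0.22503947] [[], [(array([ 0.4897, -0.208 ,  0.1236]), 0.91)], [(array([ 0.4579, -0.2829,  0.1235]), 0.69)]]
```

View pics/w10.png

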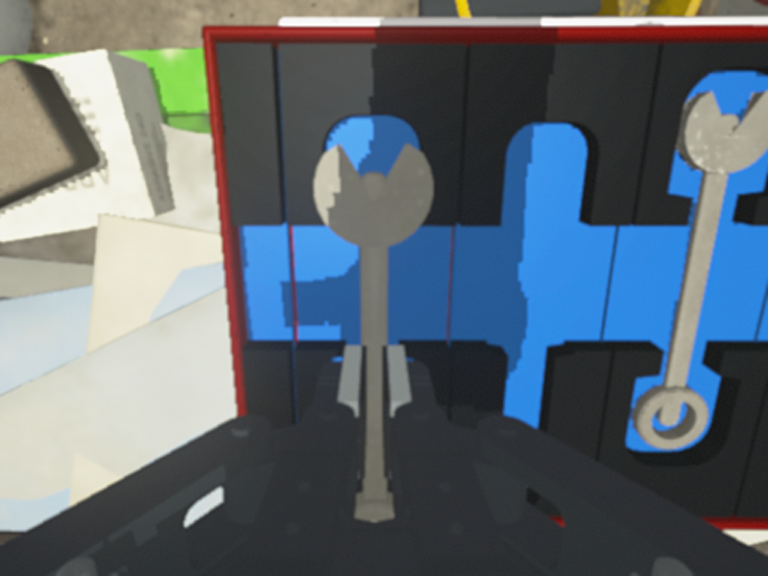

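Short wrench over its pocket (shoulder (374,247), slot end (373,117), trough rows 225–342); the long wrench lies neatly in its pocket at right.

```bash
python3 - <<'E'
from h import *
import pickle
np.set_printoptions(precision=4,suppress=True)
W,s=pickle.load(open("w10.pkl","rb"));f=lambda p,z:atz(W,np.array(p)/1.5,z)[:2]
print("shoulder",f((374,247),.2287),"exp",np.array(s["position"][:2])+.045*np.array([-.999,.042]))
print("slot end",f((373,117),.139),f((373,117),.125),"edges",f((325,145),.139),f((420,145),.139))
print("trough near",f((310,225),.139),f((440,225),.139),"far",f((310,342),.139),f((440,342),.139))
print("sd near slot",f((548,123),.132),f((504,170),.139),f((587,170),.139),"far slot",f((506,343),.139),f((547,345),.139),"trough",f((540,225),.139),f((526,343),.139))
E
```

```text
shoulder [ 0.4199 -0.2832] exp [ 0.4154 -0.283 ]
slot end [ 0.3806 -0.2819] [ 0.3801 -0.2819] edges [ 0.3918 -0.3041] [ 0.3935 -0.2611]
trough near [ 0.4279 -0.3137] [ 0.4303 -0.2521] far [ 0.4878 -0.3183] [ 0.4905 -0.2522]
sd near slot [ 0.3863 -0.2015] [ 0.4061 -0.2228] [ 0.4077 -0.1848] far slot [ 0.4924 -0.2186] [ 0.4943 -0.1977] trough [ 0.4323 -0.2048] [ 0.4928 -0.2084]
```

Converted, 0.094 m / 0.6 = 0.1567, 0.0025 m / 0.6 = 0.0042.

```bash
python3 -m inch '[{"x": 0.0042,"z": 0.0583},{"x": 0.0042,"z": 0.1083},{"x": 0.0042,"z": 0.1333},{"x": 0.0042,"z": 0.15},{"x": 0.0042,"z": 0.1567}]' | sed -n 2p
python3 -m inch '[{},{},{},{}]'
python3 -c "
from h import *
W=r.get_image('wrist');save(W,'w11.png',k=1)"
```

```text
position: [0.4571, -0.286, 0.1298]
t: 21.48
position: [0.4589, -0.2871, 0.1324]
tool_rot: [[-0.999, 0.042, 0.002], [0.042, 0.999, -0.001], [-0.002, -0.001, -1.0]]
ft_force: [-0.2, -0.3, 0.2]
opening: 0.0047
grip_force: 68.9
```

View pics/w11.png

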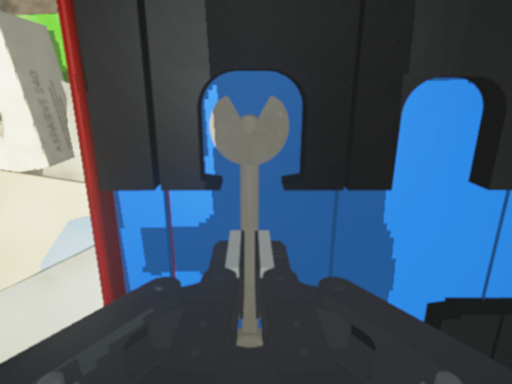

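The jaw sits centred with end clearance; lower, release, go to the screwdriver handle.

Converted, 0.0055 m / 0.6 = 0.0092, 0.003 m / 0.6 = 0.005.

```bash
python3 -m inch '[{"x": 0.0017,"z": 0.005},{"x": 0.0017,"z": 0.0092},{"x": 0.0017,"z": 0.0092},{"x": 0.0017,"z": 0.0092}]' | sed -n '2p;4p'
python3 -m inch '[{},{},{}]' 0.045 | sed -n '2p;4,5p'
python3 -m inch '[{"z": -0.025},{"z": -0.0833},{"z": -0.15},{"z": -0.1667}]' | sed -n 2p
python3 -c "
from h import *
T=r.get_image('wrist');save(T,'w12.png',k=1)"
python3 -m inch '[{"x": -0.0017,"y": 0.0583,"az": 0.0344},{"x": -0.005,"y": 0.1183,"az": 0.0688},{"x": -0.0067,"y": 0.1767,"az": 0.1031},{"x": -0.01,"y": 0.2367,"az": 0.1375},{"x": -0.0117,"y": 0.2958,"az": 0.1719}]' 0.06 |sed -n '2,3p'
python3 -m inch '[{"x": 0.0283,"y": 0.0517,"az": 0.0344},{"x": 0.0567,"y": 0.1033,"az": 0.0688},{"x": 0.085,"y": 0.155,"az": 0.1031},{"x": 0.1133,"y": 0.2083,"az": 0.1375},{"x": 0.1417,"y": 0.26,"az": 0.1719}]' |sed -n '2,3p'
python3 -m inch '[{"x": 0.0517,"y": 0.03,"z": 0.01,"az": 0.0341},{"x": 0.1017,"y": 0.06,"z": 0.02,"az": 0.0681},{"x": 0.1533,"y": 0.09,"z": 0.03,"az": 0.1022},{"x": 0.205,"y": 0.12,"z": 0.04,"az": 0.1362},{"x": 0.255,"y": 0.15,"z": 0.05,"az": 0.1703}]'|sed -n 2,3p
python3 -m inch '[{},{},{},{}]'
python3 - <<'E'
from h import *
import pickle
W=r.get_image("wrist");save(W,"w13.png",k=1.5);s=r.sense();pickle.dump((W,s),open("w13.pkl","wb"))
print(s["position"],s["q"],[(np.round(d["point"],4),d["conf"]) for d in r.pinpoint(W,"screwdriver_mid")])
E
```

```text
position: [0.4572, -0.287, 0.1273]
ft_force: [-3.7, 1.1, 9.4]
position: [0.4568, -0.2867, 0.1255]
ft_force: [1.2, 0.2, 0.1]
opening: 0.0404
position: [0.4607, -0.2871, 0.2321]
position: [0.4708, -0.1079, 0.2256]
tool_rot: [[-0.832, 0.554, 0.0], [0.554, 0.832, -0.0], [-0.0, -0.0, -1.0]]
position: [0.4853, 0.068, 0.2257]
tool_rot: [[-0.433, 0.902, 0.0], [0.902, 0.433, -0.001], [-0.001, -0.0, -1.0]]
position: [0.4994, 0.2412, 0.1956]
tool_rot: [[0.078, 0.997, -0.0], [0.997, -0.078, -0.001], [-0.001, -0.0, -1.0]]
t: 24.08
position: [0.5001, 0.238, 0.196]
tool_rot: [[0.075, 0.997, -0.0], [0.997, -0.075, -0.001], [-0.001, -0.0, -1.0]]
ft_force: [0.4, -0.1, -0.1]
opening: 0.0601
grip_force: 0.0
[0.50041536 0.23759403 0.19605995] [ 0.31687844  0.41494663 -1.0064556   1.82857727  0.39030615  1.11390609
 -0.9043791 ] [(array([0.4983, 0.2128, 0.0448]), 0.73)]
```

View pics/w13.png

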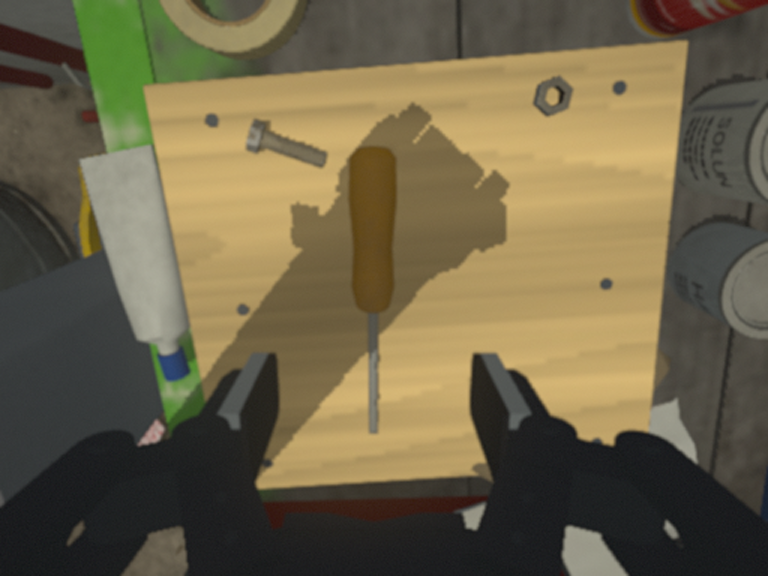

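Screwdriver handle (373,147)–(373,311), blade tip (373,432), aligned with the gripper. (That was the 14th picture; from here I check by numbers.)

```bash
python3 - <<'E'
from h import *
import pickle
W,s=pickle.load(open("w13.pkl","rb"))
o,d=axis(W,(373,311),-.004,.0475,(373,147),.096,.0475)
axis(W,(373,432),-.096,.0475,(373,147),.096,.0475)
w9=pickle.load(open("w9.pkl","rb"))[0]
for a,b in(((373,311),(509,232)),((373,147),(517,52))):print(tri(W,np.array(a)/1.5,w9,np.array(b)/1.5))
delta(s,o+.035*d)
# check of placed tools in w12-like view: not stored
E
```

```text
len 0.1005 (0.1000) origin [0.4989 0.2088] dir 1.495
len 0.1889 (0.1920) origin [0.4991 0.2106] dir 1.495
(array([0.49839667, 0.20531785, 0.04810526]), np.float64(0.001053860876082008))
(array([0.50636602, 0.30448392, 0.0494289 ]), np.float64(0.0008378249842830037))
tool dx dy [0.0062 0.0007] yaw 1.495
```

Converted, 0.155 m / 0.6 = 0.2583, 0.006 m / 0.6 = 0.01.

```bash
python3 -m inch '[{"x": 0.01,"y": 0.0017,"z": 0.0667},{"x": 0.01,"y": 0.0017,"z": 0.1333},{"x": 0.01,"y": 0.0017,"z": 0.2},{"x": 0.01,"y": 0.0017,"z": 0.2417},{"x": 0.01,"y": 0.0017,"z": 0.2583}]' 0.06 | sed -n 2p
python3 -m inch '[{},{},{},{},{}]' | sed -n '2,4p'
python3 -m inch '[{"z": 0.005},{"z": 0.005},{"z": 0.005},{"z": 0.005}]' | sed -n '2,4p'
python3 -m inch '[{},{},{},{},{}]' 0 50 | sed -n '2,6p'
```

```text
position: [0.4989, 0.2417, 0.0369]
position: [0.5027, 0.2467, 0.0433]
tool_rot: [[0.073, 0.997, 0.004], [0.997, -0.073, 0.002], [0.002, 0.004, -1.0]]
ft_force: [-0.2, -0.0, 0.5]
position: [0.5011, 0.246, 0.0383]
tool_rot: [[0.072, 0.997, 0.0], [0.997, -0.072, 0.0], [0.0, 0.0, -1.0]]
ft_force: [-0.2, 0.0, -0.3]
position: [0.5011, 0.2461, 0.0384]
tool_rot: [[0.072, 0.997, 0.0], [0.997, -0.072, 0.0], [0.0, 0.0, -1.0]]
ft_force: [-0.1, -0.1, 1.6]
opening: 0.0257
grip_force: 49.2
```

Converted, -0.19 m / 0.6 = -0.3167, -0.15 m / 0.6 = -0.25, -0.48 rad / 3.1416 = -0.1528.

```bash
python3 -m inch '[{"z": -0.05},{"z": -0.1167,"az": -0.0382},{"z": -0.1833,"az": -0.0764},{"z": -0.25,"az": -0.1146},{"z": -0.3167,"az": -0.1528}]' | sed -n '2,6p'
python3 -m inch '[{"x": -0.0433,"y": -0.025,"az": -0.0239},{"x": -0.0867,"y": -0.05,"az": -0.0477},{"x": -0.1317,"y": -0.075,"az": -0.0716},{"x": -0.175,"y": -0.1,"az": -0.0955},{"x": -0.2193,"y": -0.125,"az": -0.1194}]' | sed -n 2,3p
python3 -m inch '[{"x": -0.0317,"y": -0.04,"az": -0.0239},{"x": -0.0633,"y": -0.08,"az": -0.0477},{"x": -0.095,"y": -0.1183,"az": -0.0716},{"x": -0.1267,"y": -0.1583,"az": -0.0955},{"x": -0.1583,"y": -0.1967,"az": -0.1194}]' | sed -n 2,3p
python3 -m inch '[{"x": -0.015,"y": -0.0483,"az": -0.0239},{"x": -0.03,"y": -0.0967,"az": -0.0477},{"x": -0.045,"y": -0.145,"az": -0.0716},{"x": -0.06,"y": -0.1933,"az": -0.0955},{"x": -0.075,"y": -0.2417,"az": -0.1181}]' | sed -n 2,3p
python3 -m inch '[{},{},{},{}]'
python3 - <<'E'
from h import *
import pickle
np.set_printoptions(precision=4,suppress=True)
W=r.get_image("wrist");save(W,"w14.png",k=1.5);s=r.sense();pickle.dump((W,s),open("w14.pkl","wb"))
print(s["position"],[[(np.round(d["point"],4),d["conf"]) for d in r.pinpoint(W,n)[:1]] for n in ("screwdriver_mid","pocket_screwdriver")])
p=W["pixels"].astype(int);m=((p[:,:,0]>p[:,:,2]+45)&(p[:,:,1]>p[:,:,2]+15)&(p[:,:,0]>70)).astype(np.uint8)
n,l,st,c=cv2.connectedComponentsWithStats(m)
for i in np.argsort(-st[1:,4])[:3]+1: print(st[i],c[i])
b=(p[:,:,2]>1.6*p[:,:,0])&(p[:,:,2]>70)
for y in range(30,160,10):
    xs=np.nonzero(b[y,150:350])[0]+150; a=np.nonzero(m[y,200:300])[0]+200
    print(y,"blue",(xs.min(),xs.max()) if len(xs) else 0,"amber",(a.min(),a.max()) if len(a) else 0)
E
```

```text
position: [0.5005, 0.2456, 0.2295]
tool_rot: [[-0.402, 0.916, -0.001], [0.916, 0.402, -0.0], [-0.0, -0.001, -1.0]]
ft_force: [0.8, 0.3, -0.6]
opening: 0.0255
grip_force: 49.7
position: [0.4837, 0.0939, 0.2278]
tool_rot: [[-0.708, 0.706, -0.0], [0.706, 0.708, -0.001], [-0.0, -0.0, -1.0]]
position: [0.4668, -0.0569, 0.2277]
tool_rot: [[-0.917, 0.398, -0.0], [0.398, 0.917, -0.0], [0.0, -0.001, -1.0]]
position: [0.4498, -0.2077, 0.2278]
tool_rot: [[-0.999, 0.039, -0.0], [0.039, 0.999, -0.001], [0.0, -0.001, -1.0]]
t: 27.77
position: [0.4507, -0.2045, 0.228]
tool_rot: [[-0.999, 0.04, -0.0], [0.04, 0.999, 0.0], [0.0, 0.0, -1.0]]
ft_force: [0.3, 0.5, -1.2]
opening: 0.0262
grip_force: 49.7
[ 0.4508 -0.2044  0.2281] [[(array([ 0.4872, -0.2047,  0.2323]), 0.83)], []]
[  216   125    68   216 12347] [249.4007 226.2603]
[ 274    0  167   32 3101] [370.821   17.3067]
[455  26  57   4 127] [489.2992  28.1969]
30 blue 0 amber (np.int64(283), np.int64(299))
40 blue 0 amber 0
50 blue 0 amber 0
60 blue 0 amber 0
70 blue (np.int64(346), np.int64(349)) amber 0
80 blue (np.int64(335), np.int64(349)) amber 0
90 blue (np.int64(331), np.int64(337)) amber 0
100 blue (np.int64(150), np.int64(334)) amber 0
110 blue (np.int64(153), np.int64(334)) amber 0
120 blue (np.int64(160), np.int64(338)) amber 0
130 blue (np.int64(161), np.int64(349)) amber (np.int64(226), np.int64(273))
140 blue (np.int64(156), np.int64(349)) amber (np.int64(217), np.int64(282))
150 blue (np.int64(150), np.int64(349)) amber (np.int64(216), np.int64(283))
```

```bash
python3 - <<'E'
from h import *
import pickle
np.set_printoptions(precision=4,suppress=True)
W,s=pickle.load(open("w14.pkl","rb"));P=np.array(s["position"])
p=W["pixels"].astype(int);b=(p[:,:,2]>1.4*p[:,:,0]+10)&(p[:,:,2]>50)
for y in range(76,165,6):
    row=b[y,195:305].astype(int);e=np.nonzero(np.diff(np.r_[0,row,0]))[0]+195;print(y,e)
e=atz(W,(249.5,125),.2371)[:2];print("end",e,"=> origin",e+.096*np.array([.999,-.04]))
sh=atz(W,(249.5,341),.2371+.01);print("front",sh,"=>origin",sh[:2]-.004*np.array([.999,-.04]))
o=np.array([.488,-.2073]);yv=np.array([-.999,.042]);xv=np.array([.042,.999])
for x in(-.021,.021):
  for y in(.09,.07,.057): print("pocket edge px",x,y,proj(W,[[*(o+y*yv+x*xv),.139]]))
E
```

```text
76 []
82 []
88 []
94 []
100 [236 266]
106 [227 275]
112 [224 279]
118 [222 280]
124 [222 240 259 280]
130 [222 225 276 280]
136 []
142 []
148 []
154 []
160 []
end [ 0.3927 -0.2019] => origin [ 0.4886 -0.2058]
front [ 0.4902 -0.2059  0.2471] =>origin [ 0.4863 -0.2058]
pocket edge px -0.021 0.09 [[217.2951 118.8365]]
pocket edge px -0.021 0.07 [[218.0538 147.1989]]
pocket edge px -0.021 0.057 [[218.5244 164.8897]]
pocket edge px 0.021 0.09 [[277.1725 118.9016]]
pocket edge px 0.021 0.07 [[276.4457 147.254 ]]
pocket edge px 0.021 0.057 [[275.9945 164.9387]]
```

Converted, 0.092 m / 0.6 = 0.1533, 0.088 m / 0.6 = 0.1467.

```bash
python3 - <<'E'
from h import *
import pickle
W,s=pickle.load(open("w14.pkl","rb"))
for z in(.139,.125):print(atz(W,(251,98.5),z)[:2]+.104*np.array([.999,-.042]))
E
python3 -m inch '[{"y": 0.0008,"z": 0.0583},{"y": 0.0008,"z": 0.1083},{"y": 0.0008,"z": 0.1333},{"y": 0.0008,"z": 0.1467},{"y": 0.0008,"z": 0.1533}]' | sed -n 2p
python3 -m inch '[{},{},{},{},{}]'
python3 - <<'E'
from h import *
W=r.get_image("wrist");save(W,"w15.png")
p=W["pixels"].astype(int);b=(p[:,:,2]>1.4*p[:,:,0]+10)&(p[:,:,2]>50)
m=((p[:,:,0]>p[:,:,2]+45)&(p[:,:,1]>p[:,:,2]+15)&(p[:,:,0]>70))
for y in range(60,210,10):
    row=b[y,180:320].astype(int);e=np.nonzero(np.diff(np.r_[0,row,0]))[0]+180;a=np.nonzero(m[y,180:320])[0]+180;print(y,e,(a.min(),a.max()) if len(a) else 0)
E
```

```text
[ 0.48834217 -0.20471227]
[ 0.48864383 -0.20463008]
position: [0.4501, -0.2046, 0.1351]
t: 28.75
position: [0.4513, -0.2058, 0.137]
tool_rot: [[-0.999, 0.043, 0.002], [0.043, 0.999, -0.001], [-0.002, -0.001, -1.0]]
ft_force: [0.4, 0.2, -0.8]
opening: 0.026
grip_force: 49.7
60 [] 0
70 [] 0
80 [] 0
90 [] 0
100 [] 0
110 [220 289] 0
120 [212 297] 0
130 [209 224 276 300] (np.int64(225), np.int64(273))
140 [209 216 283 300] (np.int64(217), np.int64(281))
150 [209 216 283 299] (np.int64(217), np.int64(281))
160 [210 216 283 299] (np.int64(217), np.int64(281))
170 [210 216 284 298] (np.int64(217), np.int64(282))
180 [210 216 284 298] (np.int64(217), np.int64(282))
190 [211 216 284 298] (np.int64(217), np.int64(282))
200 [211 216 283 297] (np.int64(217), np.int64(281))
```

Converted, 0.0065 m / 0.6 = 0.0108, 0.002 m / 0.6 = 0.0033.

```bash
python3 -m inch '[{"y": 0.0033,"z": 0.0033},{"y": 0.0033,"z": 0.0067},{"y": 0.0033,"z": 0.0092},{"y": 0.0033,"z": 0.0108},{"y": 0.0033,"z": 0.0108}]' | sed -n '2p;4p'
python3 -m inch '[{},{}]' | sed -n '2p;4,5p'
python3 -m inch '[{},{},{},{}]' 0.055 | sed -n '2p;4,5p'
```

```text
position: [0.4507, -0.2033, 0.1304]
ft_force: [-3.1, 0.8, 7.6]
position: [0.4507, -0.2034, 0.1304]
ft_force: [-2.6, 1.2, 6.5]
opening: 0.0258
position: [0.4507, -0.2035, 0.1294]
ft_force: [-0.2, 0.1, 0.2]
opening: 0.0552
```

Contact on the floor felt and released. Lift away, clear the view and check numerically.

Converted, -0.17 m / 0.6 = -0.2833, -0.13 m / 0.6 = -0.2167.

```bash
python3 -m inch '[{"z": -0.025},{"z": -0.0833},{"z": -0.15},{"z": -0.2167},{"z": -0.2833}]' | sed -n 2p
python3 -m inch '[{},{},{},{}]' | sed -n '2p;4,5p'
python3 - <<'E'
from h import *
np.set_printoptions(precision=4,suppress=True)
W=r.get_image("wrist");S=r.get_image("scene");save(W,"w16.png");save(S,"s16.png")
pk={"ratchet":(.482,-.0405,.125),"long_wrench":(.4665,-.121,.125),"short_wrench":(.460,-.2855,.125),"screwdriver_mid":(.488,-.205,.1395)}
for n,q in pk.items():
    for nm,im in(("W",W),("S",S)): print(n,q,nm,[(np.round(d["point"],4),round(d["conf"],2)) for d in r.pinpoint(im,n)[:2]])
p=W["pixels"].astype(int);m=((p[:,:,0]>p[:,:,2]+45)&(p[:,:,1]>p[:,:,2]+15)&(p[:,:,0]>70)).astype(np.uint8)
n,l,st,c=cv2.connectedComponentsWithStats(m)
for i in np.argsort(-st[1:,4])[:3]+1: print(st[i],c[i])
i=[i for i in range(1,n) if st[i,4]>500 and st[i,1]>20]
for j in i:
    x,y,w,h=st[j,:4];print("handle end->origin",atz(W,(x+w/2,y),.1395)[:2]+.096*np.array([.999,-.042]),"front",atz(W,(x+w/2,y+h),.1395)[:2])
E
```

```text
position: [0.4504, -0.203, 0.3006]
position: [0.4495, -0.2035, 0.298]
ft_force: [-0.5, -0.4, -0.5]
opening: 0.0547
ratchet (0.482, -0.0405, 0.125) W [(array([ 0.4829, -0.0435,  0.1271]), 0.73)]
ratchet (0.482, -0.0405, 0.125) S [(array([ 0.4813, -0.0398,  0.1235]), 0.85)]
long_wrench (0.4665, -0.121, 0.125) W [(array([ 0.4683, -0.121 ,  0.1246]), 0.88)]
long_wrench (0.4665, -0.121, 0.125) S [(array([ 0.4685, -0.1232,  0.1258]), 0.56)]
short_wrench (0.46, -0.2855, 0.125) W [(array([ 0.4605, -0.2882,  0.1229]), 0.61)]
short_wrench (0.46, -0.2855, 0.125) S [(array([ 0.4641, -0.2857,  0.1277]), 0.75)]
screwdriver_mid (0.488, -0.205, 0.1395) W [(array([ 0.4889, -0.2059,  0.1355]), 0.61)]
screwdriver_mid (0.488, -0.205, 0.1395) S [(array([ 0.4905, -0.2074,  0.1374]), 0.64)]
[ 271    0  197   47 4542] [363.6063  26.3018]
[ 475  113   37  192 4057] [498.2228 234.2411]
[ 235  109   29  105 2666] [248.9632 158.6684]
handle end->origin [ 0.4894 -0.2044] front [ 0.4948 -0.2047]
handle end->origin [0.5028 0.0157] front [0.6109 0.0537]
```

```bash
python3 - <<'E'
from h import *
T=r.get_image("top");S=r.get_image("scene");W=r.get_image("wrist")
yv=np.array([-.999,.042]);a=np.linspace(0,2*np.pi,24,endpoint=False)
for n,o,y,rad in(("ratchet head",(.482,-.0405),-.09,.0205),("long ring",(.4675,-.121),-.0745,.0225),("long open",(.4675,-.121),.073,.024),("short ring",(.4605,-.286),-.0585,.0185),("short open",(.4605,-.286),.057,.0195)):
    c=np.array(o)+y*yv
    for nm,im in(("T",T),("S",S),("W",W)):
        q=proj(im,np.c_[c[0]+rad*np.cos(a),c[1]+rad*np.sin(a),np.full(24,.126)]);p=im["pixels"].astype(int);s=""
        for u,v in np.round(q).astype(int):
            if not(0<=u<512 and 0<=v<384): s+="-";continue
            x=p[v,u]; s+="B" if x[2]>1.4*x[0]+10 else ("k" if x.max()<70 else "g")
        print(n,nm,s)
E
```

```text
ratchet head T BBBBBBBBBBBgggBBBBBBBBBB
ratchet head S ggBBBBkBBBBBgggBBBgggggg
ratchet head W gggggggBBBgggBBBBkkkBBgg
long ring T BBBBBBBBBBBggBBBBBBBBBBB
long ring S gBBBBkkkBBBBggBBBBgggggg
long ring W kggkkBBBBBBggBBBBBBBBkkk
long open T gBBBBBBBBBBBBBgggBBBBBBg
long open S gBBBBkkkkkBBBBBkkkkgggBg
long open W gBBBBBBBBBBBBBBBBBBBBBBg
short ring T BBBBBBBBgggggggBBBBBBBBB
short ring S BBBBkkkkkkkgggBBBggggggg
short ring W ggkkkBBBBBBBggBBBBBBggkg
short open T gggggggggggggggggggggggg
short open S gBBBkkkkkkBBBBBBgggggggg
short open W gBBBBBBBBBBBBBBggggBBBBg
```

```bash
python3 -c "
from rig import r;print(r.close_job())"
```

```text
the job is handed in; nothing more can be done
None
```

All four tools are in their own pockets and let go, and the job is handed in after about 30 s of the 128 s; I had used all 14 views before placing the screwdriver, so I checked it and the final state by network and pixel measurements, which put every tool within about 4 mm of its pocket and at floor height.

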